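# Turn the portafilter round and park it on the tamping stand

### The job

The portafilter has been left with its handle pointing the wrong way. Turn it end for end and set it down, without dropping it, on the tamping stand: its basket flat on the slab inside the horseshoe collar and its handle pointing straight out through the middle of the collar's open side. Leave the two cups standing where they are.

Things in the scene. Friction and masses are not known exactly. Their poses are not given: they have to be found in the camera images.
- portafilter: Sizes in mm. Steel basket, 68 across, 42 tall, with a level arm. Origin: centre of the underside; z up; x along the arm to the handle's end. Arm axis at z 30: flat-sided neck 24 wide (y), 18 tall, x 34 to 78 (best grip, x 56, from above), then black round handle 24-32 thick to x 190. Rim lugs to y +-40. 0.45 kg, centre of mass x 20; stands level. Starts with the handle roughly towards the robot.
- stand: Tamping stand, fixed: dark wood slab 200 (x) by 130 (y) by 8 thick (mm), black rubber horseshoe collar on top. Origin: centre of the slab's underside. Collar centre (basket seat) x -35, y 0; inner radius 46, outer 56, top at z 22; open to +x, 70 degrees each way. Seated portafilter: its origin at (-35, 0, 8), its x along the stand's +x, handle overhanging. +x points roughly away from the robot.
- cup_near: White ceramic demitasse cup, 62 mm wide, 55 mm tall, small handle at its +y; origin at the centre of its underside. Upright between portafilter and stand; the cup nearer the robot. Leave alone. (Farther out left and right stand a tamper 92 mm tall and a black knock box 100 mm tall: carry above 130 mm.)
- cup_far: The same kind of white cup, the one farther from the robot. Leave alone.
Mind the look-alikes: they are no part of the job. Several things have the shape of the portafilter; the one meant has the colours described above.

How it is judged:
By the outcome, as a careful person would: the job done as asked, in the order asked, and still so for the second after the job is handed in, with the robot touching nothing.
It also fails if it takes over 40 s, if anything falls off the work surface, if the arm or the gripper's body presses on something with over 40 N, if the wrist force passes 120 N, or if a joint passes its speed limit or range.

### The arm

A 6-joint arm with a two-finger parallel gripper is mounted at the origin on the work surface. World frame = base frame: x ahead of the robot, y to its left, z up, the work surface at z = 0. Lengths are in m, angles in degrees, forces in N, time in s.
With the tool pointing down it reaches from about 0.25 to 0.725 m from the base axis. Payload 4 kg.
Tool frame: the origin (TCP) lies midway between the tips of the shut fingers; the grasp point (between the pads) lies 19 mm behind it; z points along the fingers, y is the direction in which the jaws open and shut (so a half turn about z gives the same grasp; the last joint's range is limited). The gripper opens to 85 mm and grips with 20 to 120 N. Pads are 22 mm wide; open, the fingers measure 114 mm over their backs; the gripper's body (76 mm by 85 mm) begins 54 mm behind the grasp point. The pads swing forward as they close: fully open they stand 13 mm farther back than shut.
Start: joints at [-71.333, 13.785, 0.286, 76.501, 0, 90], TCP at [0.16, -0.474, 0.231] pointing down, gripper open.
Joint ranges: [-155.79, 155.79], [-60.16, 107.12], [-62.33, 73.08], [-114, 123.19], [-81.49, 82.49], [-180, 180]. Speed limits (degrees/s): [159.86, 159.86, 180, 180, 180, 180].

### API

Orientations are given as [roll, pitch, yaw] about the fixed x, y, z axes, in that order (R = Rz(yaw) Ry(pitch) Rx(roll)).
In Python, from rig import readout, imaging, ticket gives the robot as it stands.
- The arm moves only by the tool step_arm, never from a script. Its argument "motion" is text: rows parted by semicolons, each of 4 numbers parted by spaces: the shift along the tool's x, y, z in m, then the turn about the tool's z in degrees. A call has 1 to 12 rows; each row is the pose to reach, as a shift and turn from the pose commanded when the call began, along the tool's axes at that moment; what a row does not reach only later rows make up. A row lasts 1/12 s, in which the tool goes at most 41.7 mm and 7.16 degrees, less where a joint would pass 70% of its speed; a pose out of reach is approached as far as the arm can. A call with a gripper value outside its range is refused whole. "gripper" is the finger opening in m, from 0 to 0.0854, set as the call begins (left out, the last holds). The fingers move at their own pace and stop on an object; "force" is the grip in N (left out, the last holds). Time passes only in rows, so rows that repeat a pose let the fingers close. It gives the time, the measured TCP pose, the force and the opening at its end, in the units of the state.
- readout.read_state(): the state, without advancing time (a new reading comes with each control period).
- imaging.grab_frame(name): name is "scene" or "top"; returns (picture, depth): 384x512x3 uint8, red, green, blue; 384x512 float32, m along the optical axis (not along the pixel's ray), 0 where there is no reading.
- imaging.get_calibration(name): a dict with "fov_y" (degrees; the focal length in pixels is half the picture's height over the tangent of half this angle, whatever the lens; pixels are square), "cx", "cy" (the principal point, pixels), "dist" ([k1, k2, p1, p2, k3] as OpenCV has them; the pictures are not rectified), "camera_from_world" (4x4, takes a point from world to camera coordinates). Camera axes: x right, y down, z forward; pixel columns grow to the right and rows downward; lengths in m; the calibration is good to about 2 mm. A picture is of the moment at which its call begins. get_calibration takes no time and is no camera call.
- ticket.sign_off(): hands the job in, once; it reports no verdict.
Trained networks look in the newest picture that a camera, given by its name, has taken for a name from the list of things; names that differ only in an ending like _2 or _b are one class to them, and where a whole thing is asked for, a point or a joint stands for the part that bears it (a point fixed in the world has none). Each returns a list of dicts, best first, with "p" (0 to 1); they miss things now and then, are a little off and sometimes report something else, mostly with a low value. They report only what shows in the picture. A call takes as long as a camera call. They do not tell look-alikes from the thing itself.
- imaging.outline_of(name, camera): "region" (384x512 bool, what is visible of it) and "box" ([left, top, right, bottom] in pixels, round what is visible of it).
The state is a dict: "time": time; "joint_positions": joint angles; "qvel": joint speeds; "effort": joint torques, N m; "position": TCP position; "eef_rot": TCP orientation; "ft_force": force on the tool from outside, world axes, zero at the start; "ft_torque": the same for the moment, N m; "opening": finger opening in m.
Only numpy, scipy, OpenCV 4.12 (cv2) and the standard library are available. Lean on these libraries where they do the work, as an engineer would, in place of code of your own. Each camera call takes 0.05 s, during which the arm holds its last target.

## Working session

There is one attempt and no reset: what is moved stays moved. The work goes in short steps, Python scripts to look and compute and a tool call to move; the robot and the scene stay as the last step left them, time stands still between calls to the robot, and variables do not carry over. Pictures are saved under pics/ and viewed, and the job is handed in when it is done.

Besides the shell and the picture viewer there is one more tool, called after "Emit:" as name(argument=value, ...) on one line, values as JSON. step_arm: Moves the arm, as the interface text tells. Its arguments: {"type":"object","properties":{"motion":{"type":"string"},"gripper":{"type":"number"},"force":{"type":"number"}},"required":["motion"]}

```bash
ls; mkdir -p pics; cat > h.py <<'E'
import numpy as np,cv2,sys
from rig import readout,imaging,ticket
def cal(n):
    c=imaging.get_calibration(n); f=192/np.tan(np.radians(c['fov_y'])/2)
    return np.array([[f,0,c['cx']],[0,f,c['cy']],[0,0,1]]),np.array(c['dist'],float),np.array(c['camera_from_world'])
def cloud(n,depth):
    K,d,T=cal(n); h,w=depth.shape
    uv=np.stack(np.meshgrid(np.arange(w),np.arange(h)),-1).reshape(-1,1,2).astype(float)
    p=cv2.undistortPoints(uv,K,d).reshape(h,w,2)
    P=np.concatenate([p,np.ones((h,w,1))],-1)*depth[...,None]
    Ti=np.linalg.inv(T); return P@Ti[:3,:3].T+Ti[:3,3]
def proj(n,X):
    K,d,T=cal(n); return cv2.projectPoints(np.array(X,float).reshape(-1,1,3),cv2.Rodrigues(T[:3,:3])[0],T[:3,3],K,d)[0].reshape(-1,2)
E
python3 - <<'E'
from h import *
for n in('scene','top'):
    im,d=imaging.grab_frame(n); np.savez('f_%s.npz'%n,im=im,d=d)
    cv2.imwrite('pics/%s0.png'%n,im[...,::-1]); print(n,imaging.get_calibration(n))
for n in('scene','top'):
  for k in('portafilter','stand','cup_near'):
    for r in imaging.outline_of(k,n): print(n,k,round(r['p'],2),r['box'])
print(readout.read_state())
E
```

```text
pics
scene {'fov_y': 48.67542138402909, 'cx': 255.4648478661806, 'cy': 192.2430543391327, 'dist': array([-0.16140939,  0.        ,  0.        ,  0.        ,  0.        ]), 'camera_from_world': array([[ 0.35796329,  0.93373318,  0.0021546 , -0.29366746],
       [ 0.72029241, -0.27466713, -0.63697473, -0.34983371],
       [-0.59417264,  0.22956551, -0.77088167,  1.63166453],
       [ 0.        ,  0.        ,  0.        ,  1.        ]])}
top {'fov_y': 43.78556257787124, 'cx': 251.34144257694868, 'cy': 193.08785852806815, 'dist': array([-0.18514001,  0.        ,  0.        ,  0.        ,  0.        ]), 'camera_from_world': array([[-0.02506319, -0.99951224, -0.01863095,  0.09357373],
       [-0.98181938,  0.02811871, -0.18772333,  0.55875838],
       [ 0.18815564,  0.01358729, -0.98204523,  1.08882901],
       [ 0.        ,  0.        ,  0.        ,  1.        ]])}
scene portafilter 0.95 [283.7, 141.5, 314.3, 199.7]
scene portafilter 0.85 [305.6, 94.8, 324.2, 137.9]
scene portafilter 0.66 [298.1, 207.3, 354.1, 267.9]
scene stand 0.87 [113.7, 206.8, 189.8, 275.2]
scene cup_near 0.63 [205.9
[... 176 characters left out ...]
r 0.96 [256.4, 211.0, 298.8, 240.7]
{'time': 0.4, 'joint_positions': array([-7.13314220e+01,  1.37960786e+01,  2.77045872e-01,  7.65002354e+01,
        1.35165603e-04,  8.99988802e+01]), 'qvel': array([-0.13440845, -0.08976859,  0.18189415,  0.10035214,  0.07646155,
       -0.00997779]), 'effort': array([ 6.74256921e-05, -3.71780884e+01,  2.52330548e+01,  5.31094935e-03,
       -4.39623284e-05,  5.79996978e-06]), 'position': array([ 0.16002339, -0.47362163,  0.23115002]), 'eef_rot': array([-1.79980732e+02, -1.35542166e-04,  1.86696977e+01]), 'ft_force': array([-0.0239117 ,  0.18542157, -0.29508615]), 'ft_torque': array([ 0.00293381,  0.00203983, -0.01102897]), 'opening': 0.08563011845394955}
```

View pics/scene0.png

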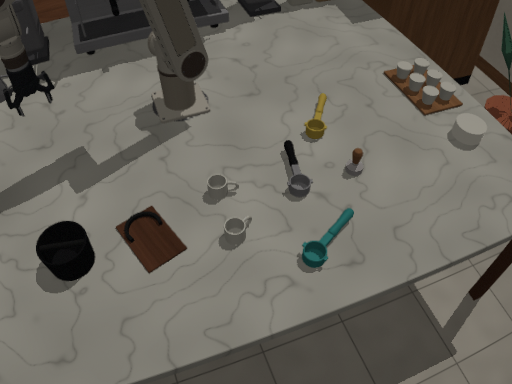

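View pics/top0.png

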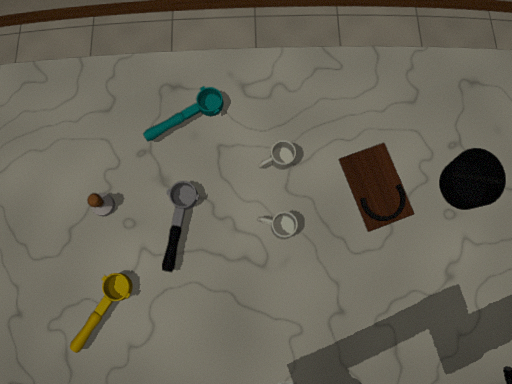

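Three portafilter shapes show in the top picture: teal at (210,100), yellow at (117,287), and steel with a black handle at (183,195). The last matches the description. The cups are at (284,154) and (285,224), and the stand is at (377,187). Next I'll measure and check one close crop.

```bash
python3 - <<'E'
from h import *
z=np.load('f_top.npz'); im,d=z['im'],z['d']; C=cloud('top',d)
cv2.imwrite('pics/crop1.png',np.hstack([cv2.resize(im[170:280,140:220,::-1],None,fx=5,fy=5,interpolation=2),cv2.resize(im[135:240,330:420,::-1],(390,550),interpolation=2)]))
Z=C[...,2]
print('table z',np.median(Z[220:300,330:400]), np.median(Z[250:300,190:250]))
def roi(x0,y0,x1,y1):
    m=np.zeros(Z.shape,bool); m[y0:y1,x0:x1]=1; return m&(d>0)
m=roi(150,172,215,280)&(Z>0.012)
P=C[m]; print('pf',len(P),P.min(0),P.max(0))
# rim pts
r=P[P[:,2]>0.033]; 
v,u=np.where(m)
for y in range(175,275,4):
    s=m[y]; 
    if s.any(): 
        q=C[y][s]; print(y,np.where(s)[0].min(),np.where(s)[0].max(),q[:,0].mean().round(4),q[:,1].min().round(4),q[:,1].max().round(4),q[:,2].max().round(4))
for n,b in (('cupA',(255,135,305,175)),('cupB',(255,205,305,245))):
    q=C[roi(*b)&(Z>0.02)]; print(n,q.min(0),q.max(0))
s=roi(335,138,420,236)&(Z>0.005)&(im.sum(-1)<260)
q=C[s]; print('stand',len(q)); print(cv2.minAreaRect(q[:,:2].astype(np.float32)*1000))
c=q[q[:,2]>0.017]; print('collar',len(c),np.median(c[:,2]),cv2.minEnclosingCircle(c[:,:2].astype(np.float32)*1000))
E
```

```text
table z -0.00048213162330734693 0.0001398309703056766
pf 1007 [0.38055167 0.20813084 0.01212468] [0.59869517 0.29718316 0.0501735 ]
183 175 190 0.5941 0.2278 0.2648 0.0448
187 171 194 0.5854 0.2184 0.2745 0.0431
191 167 196 0.575 0.2148 0.2845 0.0443
195 169 198 0.5645 0.2089 0.2793 0.0442
199 169 198 0.5539 0.2088 0.2792 0.044
203 172 195 0.5448 0.2187 0.2716 0.0459
207 176 191 0.5346 0.2292 0.2629 0.0453
211 174 184 0.5248 0.2438 0.2671 0.0424
215 173 183 0.5151 0.2467 0.2696 0.0427
219 172 182 0.5052 0.2482 0.2719 0.0451
223 171 181 0.4955 0.2507 0.2748 0.0431
227 170 180 0.4857 0.2533 0.2774 0.0449
231 169 180 0.4761 0.2536 0.2798 0.0456
235 169 179 0.4663 0.2558 0.2794 0.045
239 168 178 0.4568 0.258 0.281 0.0452
243 168 177 0.4474 0.2614 0.2822 0.0428
247 167 176 0.4378 0.263 0.2847 0.0471
251 166 175 0.4282 0.2662 0.2872 0.0467
255 165 175 0.4187 0.2667 0.2884 0.0447
259 163 174 0.4091 0.2669 0.2955 0.0456
263 162 175 0.3996 0.267 0.2964 0.0469
267 162 174 0.3901 0.2686 0.2968 0.0502
271 166 172 0.3807 0.2735 0.287 0.0405
cupA [ 0.62903743 -0.0307986   0.0202239 ] [0.69125377 0.05833823 0.05964282]
cupB [ 0.45503422 -0.02774198  0.02009393] [0.51357318 0.06678896 0.05937026]
stand 3316
((579.5965576171875, -235.1622314453125), (200.38839721679688, 130.97940063476562), 18.81485939025879)
collar 326 0.02129685028045425 ((545.0343017578125, -247.85418701171875), 56.31119155883789)
```

View pics/crop1.png

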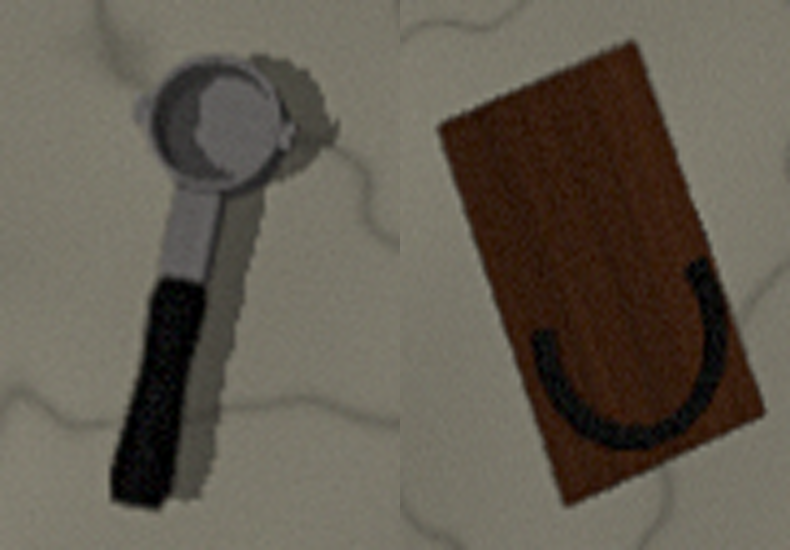

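```bash
python3 - <<'E'
from h import *
from scipy.optimize import least_squares
z=np.load('f_top.npz'); im,d=z['im'],z['d']; C=cloud('top',d); Z=C[...,2]
def roi(x0,y0,x1,y1):
    m=np.zeros(Z.shape,bool); m[y0:y1,x0:x1]=1; return m&(d>0)
m=roi(150,172,215,280)&(Z>0.012)
P=C[m]; 
R=P[(P[:,0]>0.53)&(P[:,2]>0.036)&(P[:,2]<.05)][:,:2]
# rim outer: per-angle maximum, excluding lugs/arm
c=np.array([.564,.244])
for _ in range(5):
    v=R-c; a=np.degrees(np.arctan2(v[:,1],v[:,0])); r=np.hypot(*v.T); b=[]
    for k in range(-180,180,8):
        s=(a>=k)&(a<k+8)
        rel=(k+4-168)%180
        if s.any() and not(65<rel<115) and not abs((k+4-168+180)%360-180)<30: b.append(R[s][np.argmax(r[s])])
    b=np.array(b); f=least_squares(lambda p:np.hypot(*(b-p[:2]).T)-p[2],[*c,.034],loss='soft_l1',f_scale=.002); c=f.x[:2]
print('circle',f.x)
mid=[]
for y in range(210,268):
    s=m[y]&(Z[y]>.02)
    if s.sum()>4: q=C[y][s]; mid.append([q[:,0].mean(),(q[:,1].min()+q[:,1].max())/2])
mid=np.array(mid)
for lo in(.48,.38):
    w=mid[mid[:,0]>lo]; k=np.polyfit(w[:,0],w[:,1],1); print('axis',np.degrees(np.arctan(k[0])),np.polyval(k,[.564,.52,.48,.4]))
# overlay check in both cams with pose guess
def outline(o,yaw,pts):
    ca,sa=np.cos(np.radians(yaw)),np.sin(np.radians(yaw)); p=np.array(pts)/1000
    return np.c_[o[0]+ca*p[:,0]-sa*p[:,1],o[1]+sa*p[:,0]+ca*p[:,1],o[2]+p[:,2]]
t=np.linspace(0,2*np.pi,40)
rim=[[34*np.cos(x),34*np.sin(x),42] for x in t]
neck=[[34,12,39],[78,12,39],[78,-12,39],[34,-12,39]]; hd=[[78,0,30],[190,0,30]]
sl=[[-100,-65,8],[100,-65,8],[100,65,8],[-100,65,8],[-100,-65,8]]
col=[[-35+46*np.cos(x),46*np.sin(x),22] for x in np.linspace(np.radians(70),np.radians(290),40)]
col2=[[-35+56*np.cos(x),56*np.sin(x),22] for x in np.linspace(np.radians(70),np.radians(290),40)]
for n in('top','scene'):
    I=np.load('f_%s.npz'%n)['im'][...,::-1].copy(); S=4
    I=cv2.resize(I,None,fx=S,fy=S,interpolation=2)
    for o,yaw,ps in(((.5635,.2450,0),168,(rim,neck,hd)),((.5793,-.2353,0),19,(sl,col,col2))):
        for p in ps:
            q=(proj(n,outline(o,yaw,p))*S+S/2).astype(np.int32); cv2.polylines(I,[q],False,(0,0,255),1)
    bx=((150,172,215,280),(333,135,420,238)) if n=='top' else ((270,130,325,205),(105,198,200,280))
    cv2.imwrite('pics/ov_%s.png'%n,np.hstack([cv2.resize(I[b[1]*S:b[3]*S,b[0]*S:b[2]*S],(390,int(390*(b[3]-b[1])/(b[2]-b[0]))))[:540] if 0 else cv2.resize(I[b[1]*S:b[3]*S,b[0]*S:b[2]*S],(int(500*(b[2]-b[0])/(b[3]-b[1])),500)) for b in bx])[:, :800])
E
```

```text
circle [0.56536424 0.24720926 0.03335933]
axis -13.007361235180593 [0.24666745 0.2568316  0.26607174 0.28455202]
axis -11.527182089396364 [0.24836065 0.25733429 0.26549215 0.28180786]
```

View pics/ov_top.png

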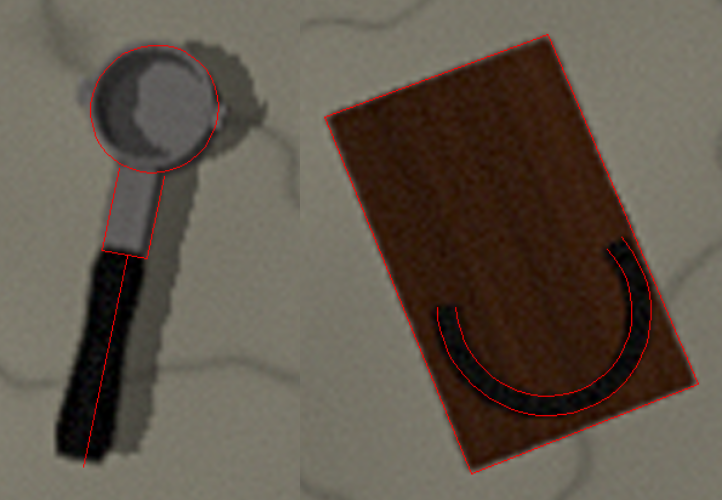

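View pics/ov_scene.png

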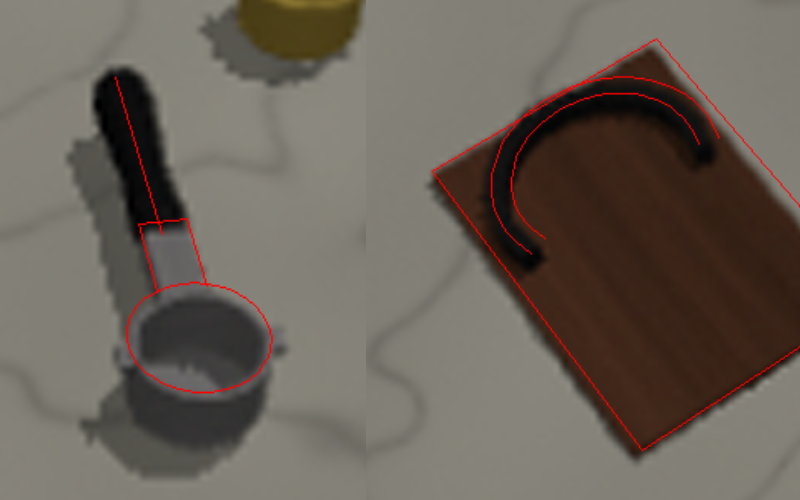

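```bash
python3 - <<'E'
from h import *
from scipy.optimize import least_squares
# silhouette chamfer fit per camera: edges of colour mask vs model outline
def tf(o,yaw,p):
    ca,sa=np.cos(np.radians(yaw)),np.sin(np.radians(yaw)); p=np.array(p)/1000
    return np.c_[o[0]+ca*p[:,0]-sa*p[:,1],o[1]+sa*p[:,0]+ca*p[:,1],p[:,2]]
def sil(n,o,yaw,parts):
    S=4;M=np.zeros((384*S,512*S),np.uint8)
    for p in parts:
        q=proj(n,tf(o,yaw,p)); h=cv2.convexHull(((q+.5)*S).astype(np.float32)).round().astype(np.int32); cv2.fillConvexPoly(M,h,255)
    return cv2.resize(M,(512,384),interpolation=cv2.INTER_AREA)/255.
t=np.linspace(0,2*np.pi,48)
circ=lambda r,z:[[r*np.cos(a),r*np.sin(a),z] for a in t]
ring=lambda x,r:[[x,r*np.cos(a),30+r*np.sin(a)] for a in t]
box=lambda x0,x1,y,z0,z1:[[x,s*y,z] for x in(x0,x1) for s in(-1,1) for z in(z0,z1)]
pf=[circ(34,0)+circ(34,42),box(30,78,12,21,39),ring(78,12)+ring(130,13.5),ring(130,13.5)+ring(165,16),ring(165,16)+ring(190,15)]
st=[box(-100,100,65,0,8),]
for n in('top','scene'):
    z=np.load('f_%s.npz'%n); im,d=z['im'],z['d']; C=cloud(n,d)
    for k,parts,x0 in(('portafilter',pf,(.5645,.247,168)),('stand',st,(.5793,-.2353,19))):
        if k=='stand':
            rs=imaging.outline_of(k,n)
        else: rs=imaging.outline_of(k,n)
        q=proj(n,[[x0[0],x0[1],.02]])[0]
        rs=[r for r in rs if r['box'][0]-5<q[0]<r['box'][2]+5 and r['box'][1]-5<q[1]<r['box'][3]+5]
        if not rs: print(n,k,'none'); continue
        M=cv2.GaussianBlur(rs[0]['region'].astype(float),(0,0),1.5)
        b=np.array(rs[0]['box']).astype(int); sl=np.s_[max(0,b[1]-12):b[3]+12,max(0,b[0]-12):b[2]+12]
        def f(v):
            s=sil(n,(v[0]/100,v[1]/100),v[2],parts); return (cv2.GaussianBlur(s,(0,0),1.5)-M)[sl].ravel()
        r=least_squares(f,[x0[0]*100,x0[1]*100,x0[2]],diff_step=[.003,.006,.01 if k=='portafilter' else .05])
        print(n,k,round(rs[0]['p'],2),(r.x/[100,100,1]).round(4),r.cost)
E
```

```text
top portafilter none
top stand 0.72 [ 0.5808 -0.2355 19.316 ] 12.016253172785984
scene portafilter 0.95 [  0.5659   0.2457 168.3023] 4.930321257259144
scene stand 0.87 [ 0.5784 -0.2394 19.0283] 5.060900505912388
```

Emit:
step_arm(motion="0.04 -0.04 0 2;0.07 -0.07 0 4;0.1 -0.1 0 6;0.127 -0.13 0 8;0.154 -0.158 0 10;0.182 -0.186 0 12;0.21 -0.214 0 14;0.237 -0.242 0 16;0.264 -0.27 0 18;0.292 -0.298 0 20;0.32 -0.326 0 22;0.345 -0.354 0 24", gripper=0.0854, force=100)

```text
time: 1.6
position: [0.374, -0.0297, 0.2317]
eef_rot: [-179.8, -0.1, -4.7]
ft_force: [0.2, -0.6, 0.5]
opening: 0.0856
```

Emit:
step_arm(motion="0.012 -0.032 0 1;0.024 -0.064 0 2;0.036 -0.096 0 3;0.048 -0.13 0 4;0.06 -0.164 0 5;0.072 -0.197 0 6;0.084 -0.23 0 6.5;0.096 -0.26 0 6.5;0.105 -0.285 0.01 6.5;0.1095 -0.2977 0.03 6.5;0.1095 -0.2977 0.06 6.5;0.1095 -0.2977 0.09 6.5")

```text
time: 2.6
position: [0.4399, -0.0562, 0.2099]
eef_rot: [-177.9, -0.0, -8.6]
ft_force: [-0.5, -0.4, 0.2]
opening: 0.0855
```

```bash
python3 - <<'E'
from h import *
s=readout.read_state(); print(s['time'],s['position'],s['eef_rot'],s['joint_positions'].round(1))
im,d=imaging.grab_frame('top'); I=cv2.resize(im[140:290,110:260,::-1],(600,600),interpolation=2)
def tf(o,yaw,p):
    ca,sa=np.cos(np.radians(yaw)),np.sin(np.radians(yaw)); p=np.array(p)/1000
    return np.c_[o[0]+ca*p[:,0]-sa*p[:,1],o[1]+sa*p[:,0]+ca*p[:,1],p[:,2]]
for c in proj('top',tf((.565,.2465),168.2,[[56,0,39],[0,0,42]])): cv2.circle(I,tuple(((c-[110,140])*4+2).astype(int)),3,(0,0,255),-1)
p=proj('top',[s['position']])[0]; cv2.circle(I,tuple(((p-[110,140])*4+2).astype(int)),3,(0,255,0),-1)
cv2.imwrite('pics/t1.png',I)
E
```

```text
2.6 [ 0.43988062 -0.05622426  0.20985434] [-1.77925759e+02 -6.39776377e-03 -8.64590622e+00] [ -8.7   8.  -10.2  71.8   2.1 179.9]
```

View pics/t1.png

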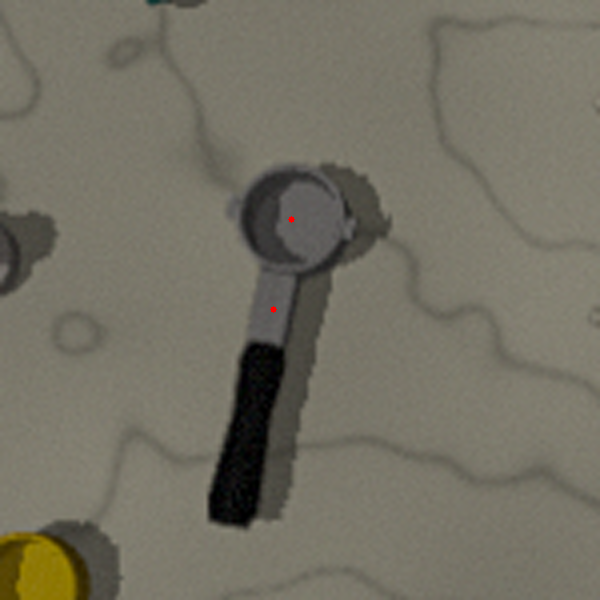

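The straight turn ran joint 6 to its 180° limit, so I'll take the other half-turn grasp, with tool yaw near 168°. The neck mark lies on the neck in the picture, at crop (273,308).

Emit:
step_arm(motion="0 0 0 -7;0 -0.015 0 -14;0.002 -0.03 0 -21;0.004 -0.05 0 -28;0.005 -0.07 0 -35;0.007 -0.095 0 -42;0.009 -0.12 0 -49;0.011 -0.145 0 -56;0.013 -0.17 0 -63;0.015 -0.195 0 -70;0.017 -0.22 0 -77;0.018 -0.245 0 -84")

```text
time: 3.65
position: [0.4934, 0.1846, 0.2181]
eef_rot: [-179.7, -2.0, 75.7]
ft_force: [0.2, 0.4, 0.6]
opening: 0.0854
```

Emit:
step_arm(motion="0 0 0 -7;0 0 0 -7;0 0 0 -7")

```text
time: 3.9
position: [0.493, 0.1834, 0.2181]
eef_rot: [-179.9, -2.0, 82.2]
ft_force: [0.0, -0.2, -1.0]
opening: 0.0857
```

```bash
python3 - <<'E'
from h import *
s=readout.read_state(); print(s['time'],s['position'],s['eef_rot'],s['joint_positions'].round(2))
from scipy.spatial.transform import Rotation as R
print(R.from_euler('xyz',s['eef_rot'],degrees=True).as_matrix().round(4))
E
```

```text
3.9 [0.49303246 0.18335034 0.21806174] [-179.8661921    -2.01381365   82.22071566] [ 19.33  16.43   1.81  74.58   1.85 117.12]
[[ 0.1353  0.9908  0.0024]
 [ 0.9902 -0.1353  0.0351]
 [ 0.0351 -0.0023 -0.9994]]
```

The joint-limit clamp left a 2° tool tilt towards +y, and the moves have no row for tilt. The other limit (q6 = -180) should tilt it back by symmetry. It also lies near the second grasp solution, so I'll turn there in place at a safe height.

Emit:
step_arm(motion="0 0 0 -7;0 0 0 -14;0 0 0 -21;0 0 0 -28;0 0 0 -35;0 0 0 -42;0 0 0 -49;0 0 0 -56;0 0 0 -63;0 0 0 -70;0 0 0 -77;0 0 0 -84")

```text
time: 4.9
position: [0.4934, 0.1821, 0.2187]
eef_rot: [178.0, -0.3, 166.4]
ft_force: [0.4, -0.2, -0.1]
opening: 0.0857
```

Emit:
step_arm(motion="0 0 0 -7;0 0 0 -14;0 0 0 -21;0 0 0 -28;0 0 0 -35;0 0 0 -42;0 0 0 -49;0 0 0 -56;0 0 0 -63;0 0 0 -70;0 0 0 -77;0 0 0 -84")

```text
time: 5.9
position: [0.4934, 0.1821, 0.2187]
eef_rot: [179.5, 2.0, -109.6]
ft_force: [-0.2, 0.6, 0.4]
opening: 0.0854
```

Emit:
step_arm(motion="0 0 0 -7;0 0 0 -14;0 0 0 -21;0 0 0 -28;0 0 0 -35;0 0 0 -42;0 0 0 -49;0 0 0 -56;0 0 0 -63;0 0 0 -70;0 0 0 -77;0 0 0 -84")

```text
time: 6.9
position: [0.4934, 0.1821, 0.2187]
eef_rot: [-178.1, 0.7, -25.6]
ft_force: [-0.6, -1.1, 1.3]
opening: 0.0858
```

Emit:
step_arm(motion="0 0 0 -7;0 0 0 -14;0 0 0 -21;0 0 0 -28;0 0 0 -35;0 0 0 -42")

```text
time: 7.4
position: [0.4934, 0.1821, 0.2187]
eef_rot: [-178.1, -0.8, 16.4]
ft_force: [-0.3, -0.6, 0.2]
opening: 0.0856
```

```bash
cat > st.py <<'E'
from h import *
s=readout.read_state(); print(s['time'],s['position'],s['eef_rot'],s['joint_positions'].round(2),s['opening'])
from scipy.spatial.transform import Rotation as R
print(R.from_euler('xyz',s['eef_rot'],degrees=True).as_matrix().round(4))
E
python3 st.py
```

```text
7.4 [0.49337933 0.18205779 0.21872419] [-178.10497252   -0.77581907   16.41116041] [  19.18   16.35    1.79   74.58    1.86 -177.23] 0.08556196496217663
[[ 0.9592  0.2828  0.0036]
 [ 0.2825 -0.9586  0.0355]
 [ 0.0135 -0.0331 -0.9994]]
```

Emit:
step_arm(motion="0 0 0 -6;0 0 0 -9")

```text
time: 7.57
position: [0.4829, 0.2072, 0.2187]
eef_rot: [-179.5, -1.0, 22.7]
ft_force: [-0.1, -0.3, 0.5]
opening: 0.0853
```

```bash
python3 st.py
```

```text
7.5667 [0.48292433 0.2072073  0.21867693] [-179.50347961   -1.04610336   22.70790872] [  22.94   16.16    1.55   74.34    0.49 -179.77] 0.08531216090153687
[[ 0.9223  0.3862  0.0135]
 [ 0.386  -0.9224  0.015 ]
 [ 0.0183 -0.0087 -0.9998]]
```

Emit:
step_arm(motion="0.01 -0.008 0.01 6;0.02 -0.017 0.03 12;0.03 -0.025 0.05 18;0.043 -0.0355 0.075 24;0.043 -0.0355 0.101 30;0.043 -0.0355 0.101 34.5;0.043 -0.0355 0.101 34.5")

```text
time: 8.15
position: [0.5083, 0.2581, 0.1165]
eef_rot: [-179.2, -0.3, -11.8]
ft_force: [0.4, 0.5, -0.5]
opening: 0.0852
```

```bash
cat > go.py <<'E'
from h import *
from scipy.spatial.transform import Rotation as R
s=readout.read_state(); M=R.from_euler('xyz',s['eef_rot'],degrees=True).as_matrix()
print(s['time'],s['position'].round(4),s['eef_rot'].round(2),s['joint_positions'].round(2),s['opening'],s['ft_force'].round(1))
print('z axis',M[:,2].round(4))
if len(sys.argv)>4:
    t=np.array([float(a) for a in sys.argv[1:4]]); print('shift',(M.T@(t-s['position'])).round(4),'turn',round((s['eef_rot'][2]-float(sys.argv[4])+180)%360-180,2))
E
python3 go.py .5102 .2580 .10 -11.8
python3 - <<'E'
from h import *
from scipy.spatial.transform import Rotation as R
for n,b in(('top',(110,140,260,290)),('scene',(240,110,370,230))):
    im,d=imaging.grab_frame(n); S=4
    cv2.imwrite('pics/g_%s.png'%n,cv2.resize(im[b[1]:b[3],b[0]:b[2],::-1],None,fx=S,fy=S,interpolation=2))
    print(n,proj(n,[readout.read_state()['position']]))
E
```

```text
8.15 [0.5083 0.2581 0.1165] [-179.16   -0.33  -11.76] [  26.68   25.18   -1.04   63.      0.45 -141.55] 0.0851791535643079 [ 0.4  0.5 -0.5]
z axis [ 0.0087  0.0132 -0.9999]
shift [ 0.0018 -0.      0.0165] turn 0.04
top [[171.62041337 212.43619519]]
scene [[298.25727983 149.98081914]]
```

View pics/g_top.png

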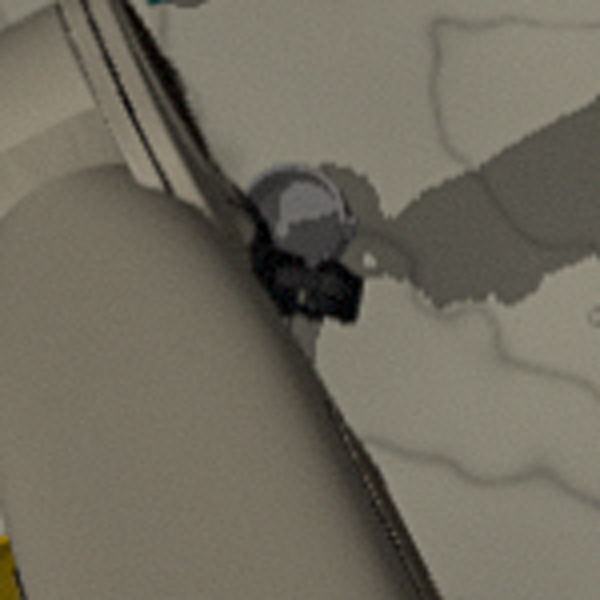

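View pics/g_scene.png

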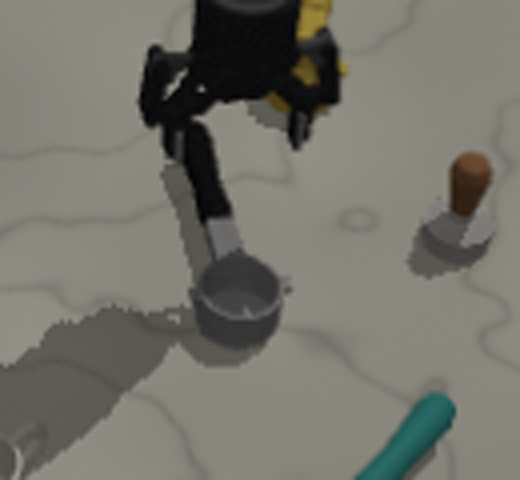

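Emit:
step_arm(motion="0.001 0.001 0.025 0;0.0013 0.0013 0.05 0;0.0013 0.0013 0.07 0;0.0013 0.0013 0.085 0;0.0013 0.0013 0.095 0;0.0013 0.0013 0.102 0;0.0013 0.0013 0.1065 0;0.0013 0.0013 0.1065 0;0.0013 0.0013 0.1065 0")

```text
time: 9.0
position: [0.5131, 0.26, 0.0135]
eef_rot: [-178.9, -0.7, -11.5]
ft_force: [0.5, -0.2, -0.5]
opening: 0.0856
```

```bash
python3 go.py .5102 .2580 .01 -11.8
```

```text
9.0 [0.5131 0.26   0.0135] [-178.9    -0.65  -11.5 ] [  26.63   31.7    -7.68   49.43    0.46 -141.87] 0.08564429741939487 [ 0.5 -0.2 -0.5]
z axis [ 0.015   0.0165 -0.9998]
shift [-0.0025  0.0026  0.0034] turn 0.3
```

Emit:
step_arm(motion="-0.0025 0.0026 0.003 0.3;-0.0025 0.0026 0.003 0.3;-0.0025 0.0026 0.003 0.3")

```text
time: 9.25
position: [0.5095, 0.2578, 0.0099]
eef_rot: [-178.9, -0.6, -11.8]
ft_force: [-0.6, -0.4, -0.6]
opening: 0.085
```

Emit:
step_arm(motion="0 0 0 0;0 0 0 0;0 0 0 0;0 0 0 0;0 0 0 0;0 0 0 0;0 0 0 0;0 0 0 0", gripper=0.0, force=100)

```text
time: 9.92
position: [0.5095, 0.2575, 0.0098]
eef_rot: [-179.0, -0.6, -11.8]
ft_force: [-1.4, -0.8, 4.1]
opening: 0.0225
```

```bash
python3 go.py .5102 .2580 .01 -11.8
```

```text
9.9167 [0.5095 0.2575 0.0098] [-178.98   -0.59  -11.82] [  26.58   31.62   -8.49   48.78    0.43 -141.6 ] 0.02251464247965464 [-1.4 -0.8  4.1]
z axis [ 0.0138  0.0154 -0.9998]
shift [ 0.0006 -0.0006 -0.0001] turn -0.02
```

Emit:
step_arm(motion="0 0 -0.003 0;0 0 -0.01 0;0 0 -0.022 0;0 0 -0.038 0;0 0 -0.056 0;0 0 -0.075 0;0 0 -0.095 0;0 0 -0.115 0;0 0 -0.135 0;0 0 -0.153 0;0 0 -0.168 0;0 0 -0.18 0")

```text
time: 10.92
position: [0.5069, 0.2551, 0.1906]
eef_rot: [-178.9, -0.6, -11.8]
ft_force: [-0.4, 0.4, -4.3]
opening: 0.0225
```

```bash
python3 go.py .5988 -.2301 .19 -160.9
python3 - <<'E'
from h import *
for n,b in(('scene',(230,80,380,220)),):
    im,d=imaging.grab_frame(n); S=4
    cv2.imwrite('pics/l_%s.png'%n,cv2.resize(im[b[1]:b[3],b[0]:b[2],::-1],None,fx=S,fy=S,interpolation=2))
E
```

```text
10.9167 [0.5069 0.2551 0.1906] [-178.92   -0.57  -11.79] [  26.45   21.66    5.12   72.34    0.5  -141.76] 0.022537547370319974 [-0.4  0.4 -4.3]
z axis [ 0.0137  0.0165 -0.9998]
shift [ 0.1891  0.4562 -0.0061] turn 149.11
```

View pics/l_scene.png

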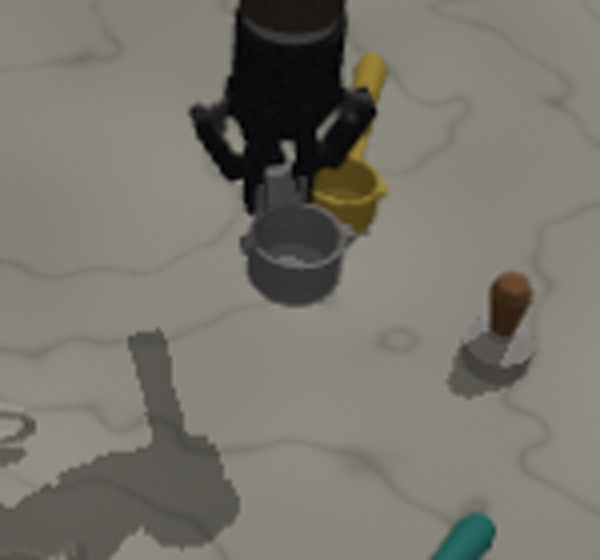

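The portafilter is held level and lifted. Now I'll carry it over and turn it.

Emit:
step_arm(motion="0.003 0.006 0 2;0.008 0.018 0 6;0.015 0.036 0 12;0.024 0.057 0 18;0.033 0.079 0 25;0.042 0.1 0 32;0.051 0.122 0 39;0.06 0.144 0 46;0.069 0.166 0 53;0.078 0.188 0 60;0.087 0.21 0 67;0.096 0.232 0 74")

```text
time: 11.97
position: [0.5526, 0.0067, 0.1844]
eef_rot: [-179.3, 0.9, -86.2]
ft_force: [-0.3, 0.4, -3.8]
opening: 0.0226
```

```bash
python3 go.py .5988 -.2301 .19 -160.9
```

```text
11.9667 [0.5526 0.0067 0.1844] [-179.34    0.88  -86.24] [  0.19  20.61   2.62  71.41   0.92 -93.56] 0.022573821358654697 [-0.3  0.4 -3.8]
z axis [ 0.0105  0.016  -0.9998]
shift [ 0.2392 -0.0307 -0.009 ] turn 74.66
```

Emit:
step_arm(motion="0.022 -0.003 -0.001 7;0.044 -0.006 -0.002 14;0.066 -0.009 -0.003 21;0.088 -0.012 -0.004 28;0.11 -0.015 -0.005 35;0.132 -0.018 -0.006 42;0.154 -0.021 -0.007 49;0.176 -0.024 -0.008 56;0.198 -0.027 -0.009 63;0.218 -0.029 -0.009 69;0.232 -0.03 -0.009 73;0.239 -0.0307 -0.009 74.7")

```text
time: 12.97
position: [0.6007, -0.2303, 0.1898]
eef_rot: [179.3, 0.9, -160.9]
ft_force: [0.5, 0.5, -4.5]
opening: 0.0224
```

Emit:
step_arm(motion="0 0 0 0;0 0 0 0;0 0 0 0")

```text
time: 13.22
position: [0.6013, -0.227, 0.1915]
eef_rot: [179.3, 1.0, -160.4]
ft_force: [0.4, 0.7, -3.5]
opening: 0.0227
```

```bash
python3 go.py .5988 -.2301 .19 -160.9
python3 - <<'E'
from h import *
from scipy.optimize import least_squares
s=readout.read_state(); pos=s['position']
for n in('top','scene'):
    im,d=imaging.grab_frame(n); np.savez('h_%s.npz'%n,im=im,d=d); C=cloud(n,d)
    c=proj(n,[pos])[0].astype(int)+(0,-15 if n=='top' else 0); S=4
    x0,y0=max(0,c[0]-75),max(0,c[1]-70)
    cv2.imwrite('pics/h_%s.png'%n,cv2.resize(im[y0:y0+140,x0:x0+150,::-1],None,fx=S,fy=S,interpolation=2)); print(n,x0,y0,proj(n,[pos]))
    # stand & pf predicted: seat
E
```

```text
13.2167 [ 0.6013 -0.227   0.1915] [ 179.33    1.   -160.42] [-21.23  31.09  20.09  78.69   1.16 -40.81] 0.02266787046281865 [ 0.4  0.7 -3.5]
z axis [ 0.0125  0.0169 -0.9998]
shift [ 0.0034 -0.0021  0.0014] turn 0.48
top 316 73 [[391.50516365 158.75756061]]
scene 67 131 [[142.28533778 201.46682364]]
```

View pics/h_top.png

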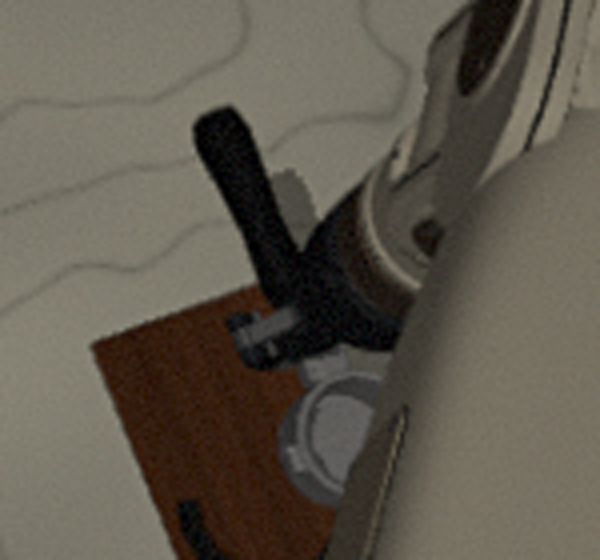

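View pics/h_scene.png

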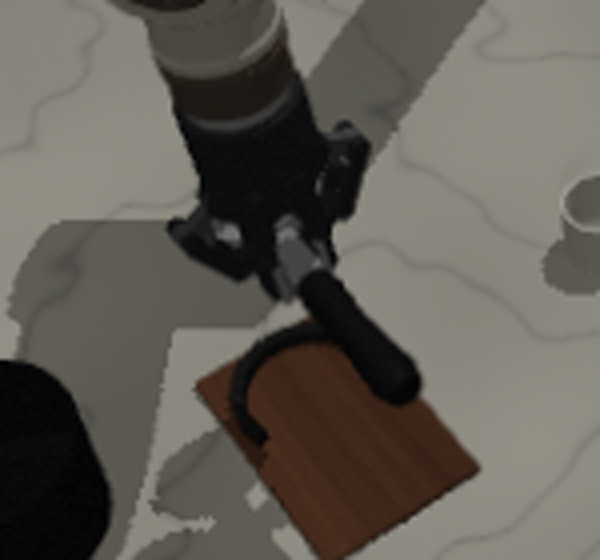

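```bash
python3 - <<'E'
from h import *
pos=np.array([.6013,-.227,.1915]); a=np.radians(19.58); e=np.array([np.cos(a),np.sin(a),.0]); 
for up in(0,.028):
  e[2]=up
  for n,o in(('top',(316,73)),('scene',(67,131))):
    for L in(.1334,):
      pts=[pos+[0,0,.0205]+e*L, pos+[0,0,.0205]+e*.03, pos+[0,0,.0205+.012]-e*.0566]
      print(n,up,((proj(n,pts)-o)*4+2).round(0).tolist())
E
```

```text
top 0 [[212.0, 113.0], [291.0, 284.0], [365.0, 428.0]]
scene 0 [[412.0, 397.0], [321.0, 292.0], [248.0, 200.0]]
top 0.028 [[213.0, 110.0], [292.0, 284.0], [364.0, 428.0]]
scene 0.028 [[411.0, 394.0], [321.0, 291.0], [249.0, 202.0]]
```

```bash
python3 go.py .5994 -.2299 .05 -160.9
```

```text
13.3167 [ 0.6016 -0.2268  0.1921] [ 179.37    1.03 -160.4 ] [-21.2   31.05  20.12  78.69   1.15 -40.8 ] 0.022505029072759773 [ 0.7 -0.  -4. ]
z axis [ 0.0133  0.0163 -0.9998]
shift [ 0.0057 -0.0037  0.142 ] turn 0.5
```

Emit:
step_arm(motion="0.001 -0.001 0.005 0.1;0.002 -0.002 0.015 0.3;0.003 -0.003 0.03 0.5;0.0057 -0.0037 0.046 0.5;0.0057 -0.0037 0.064 0.5;0.0057 -0.0037 0.082 0.5;0.0057 -0.0037 0.1 0.5;0.0057 -0.0037 0.116 0.5;0.0057 -0.0037 0.13 0.5;0.0057 -0.0037 0.138 0.5;0.0057 -0.0037 0.142 0.5;0.0057 -0.0037 0.142 0.5")

```text
time: 14.32
position: [0.5986, -0.2306, 0.0487]
eef_rot: [179.3, 0.9, -161.0]
ft_force: [0.2, 0.1, -3.4]
opening: 0.0225
```

Emit:
step_arm(motion="0 0 0 0;0 0 0 0")

```text
time: 14.48
position: [0.6004, -0.2314, 0.0512]
eef_rot: [179.5, 1.1, -161.0]
ft_force: [0.3, 0.7, -3.3]
opening: 0.0227
```

```bash
python3 go.py .5994 -.2299 .024 -160.9
python3 - <<'E'
from h import *
for n,b in(('top',(320,80,440,240)),('scene',(85,170,225,290))):
    im,d=imaging.grab_frame(n); S=4 if n=='scene' else 3.7
    cv2.imwrite('pics/d_%s.png'%n,cv2.resize(im[b[1]:b[3],b[0]:b[2],::-1],None,fx=S,fy=S,interpolation=2))
E
```

```text
14.4833 [ 0.6004 -0.2314  0.0512] [ 179.48    1.14 -161.  ] [-21.61  36.42   7.61  60.67   1.13 -40.62] 0.022668846558423557 [ 0.3  0.7 -3.3]
z axis [ 0.0158  0.015  -0.9998]
shift [0.001  0.0015 0.0272] turn -0.1
```

View pics/d_top.png

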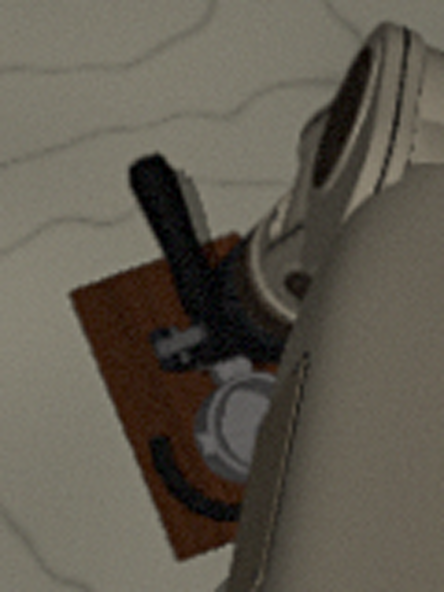

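View pics/d_scene.png

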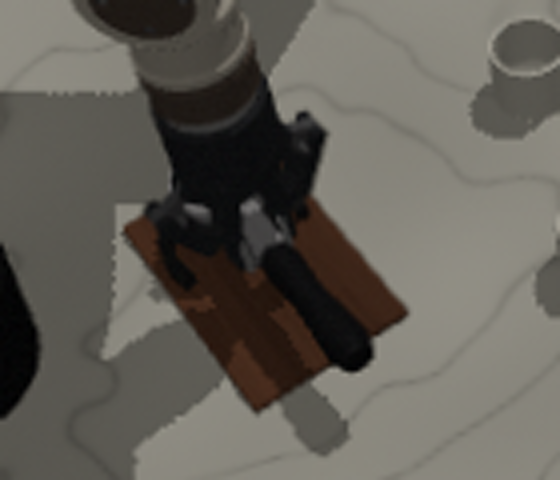

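Emit:
step_arm(motion="0.0005 0.001 0.006 -0.1;0.001 0.0015 0.013 -0.1;0.001 0.0015 0.02 -0.1;0.001 0.0015 0.025 -0.1;0.001 0.0015 0.0275 -0.1;0.001 0.0015 0.0275 -0.1;0.001 0.0015 0.0275 -0.1")

```text
time: 15.17
position: [0.5983, -0.2295, 0.0222]
eef_rot: [179.4, 1.0, -160.9]
ft_force: [-0.4, 0.2, -4.1]
opening: 0.0228
```

Emit:
step_arm(motion="0 0 0.0005 0;0 0 0.001 0;0 0 0.0015 0;0 0 0.002 0;0 0 0.0025 0")

```text
time: 15.58
position: [0.5988, -0.2296, 0.0205]
eef_rot: [179.4, 1.1, -160.9]
ft_force: [-0.7, 1.0, -0.8]
opening: 0.0223
```

```bash
python3 go.py .5994 -.2299 .0178 -160.9
```

```text
15.5833 [ 0.5988 -0.2296  0.0205] [ 179.43    1.08 -160.9 ] [-21.52  38.04   5.48  56.99   1.14 -40.62] 0.022304769427993563 [-0.7  1.  -0.8]
z axis [ 0.0146  0.0156 -0.9998]
shift [-0.0004 -0.0005  0.0027] turn -0.0
```

Emit:
step_arm(motion="0 0 0.0004 0;0 0 0.0008 0;0 0 0.0012 0;0 0 0.0012 0")

```text
time: 15.92
position: [0.5991, -0.2296, 0.0198]
eef_rot: [179.5, 1.1, -160.9]
ft_force: [1.2, 1.5, 3.2]
opening: 0.0227
```

Emit:
step_arm(motion="0 0 0.0005 0;0 0 0.001 0;0 0 0.001 0")

```text
time: 16.17
position: [0.5993, -0.2295, 0.0193]
eef_rot: [179.5, 1.1, -160.9]
ft_force: [-0.4, 2.8, 8.2]
opening: 0.0225
```

Emit:
step_arm(motion="0 0 0 0;0 0 0 0;0 0 0 0;0 0 0 0", force=20)

```text
time: 16.5
position: [0.5993, -0.2295, 0.0193]
eef_rot: [179.5, 1.1, -160.9]
ft_force: [-0.7, 2.4, 6.9]
opening: 0.0223
```

Emit:
step_arm(motion="0 0 0 0;0 0 0 0;0 0 0 0;0 0 0 0", gripper=0.034)

```text
time: 16.83
position: [0.5982, -0.2297, 0.0174]
eef_rot: [179.4, 1.0, -160.9]
ft_force: [0.1, -0.2, -0.2]
opening: 0.0342
```

Emit:
step_arm(motion="0 0 0 0;0 0 0 0;0 0 0 0;0 0 0 0", gripper=0.06)

```text
time: 17.17
position: [0.5985, -0.2295, 0.0177]
eef_rot: [179.4, 1.0, -160.9]
ft_force: [0.1, -0.2, 1.1]
opening: 0.0601
```

```bash
python3 go.py .5994 -.2299 .0178 -160.9
python3 - <<'E'
from h import *
for n,b in(('top',(320,80,440,240)),('scene',(85,170,225,290))):
    im,d=imaging.grab_frame(n); S=4 if n=='scene' else 3.7
    cv2.imwrite('pics/e_%s.png'%n,cv2.resize(im[b[1]:b[3],b[0]:b[2],::-1],None,fx=S,fy=S,interpolation=2))
E
```

```text
17.1667 [ 0.5985 -0.2295  0.0177] [ 179.39    1.03 -160.91] [-21.52  38.21   5.33  56.73   1.13 -40.62] 0.06009426394397473 [ 0.1 -0.2  1.1]
z axis [ 0.0136  0.0159 -0.9998]
shift [-0.0008 -0.0006 -0.0001] turn -0.01
```

View pics/e_scene.png

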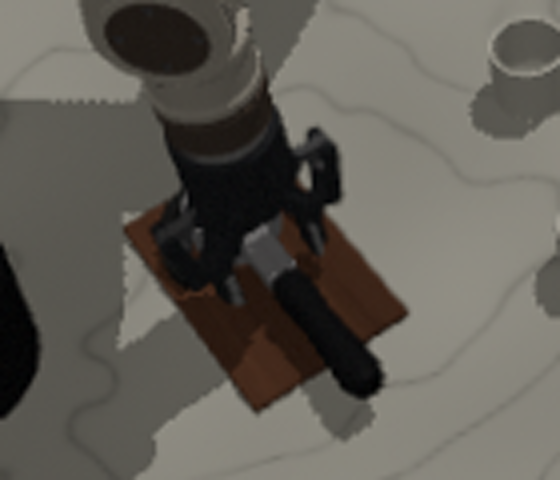

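Emit:
step_arm(motion="0 0 -0.008 0;0 0 -0.02 0;0 0 -0.04 0;0 0 -0.065 0;0 0 -0.095 0;0 0 -0.125 0;0 0 -0.155 0;0 0 -0.18 0;0.02 0 -0.2 0;0.05 0.01 -0.2 0;0.08 0.03 -0.2 0;0.11 0.05 -0.2 0")

```text
time: 18.27
position: [0.4747, -0.2218, 0.2181]
eef_rot: [179.5, 1.2, -160.9]
ft_force: [-0.3, -0.7, 0.9]
opening: 0.0598
```

Emit:
step_arm(motion="0.03 0.02 0 0;0.06 0.04 0 0;0.08 0.06 0 0;0.1 0.09 0 0;0.12 0.12 0 0;0.12 0.15 0 0;0.12 0.18 0 0;0.12 0.2 0 0;0.12 0.2 0 0;0.12 0.2 0 0")

```text
time: 19.1
position: [0.2968, -0.0713, 0.2176]
eef_rot: [179.5, 1.2, -160.8]
ft_force: [-0.3, -0.1, -0.1]
opening: 0.0599
```

```bash
python3 go.py
python3 - <<'E'
from h import *
from scipy.optimize import least_squares
def tf(o,yaw,p):
    ca,sa=np.cos(np.radians(yaw)),np.sin(np.radians(yaw)); p=np.array(p)/1000
    return np.c_[o[0]+ca*p[:,0]-sa*p[:,1],o[1]+sa*p[:,0]+ca*p[:,1],.008+p[:,2]]
for n,b in(('top',(320,80,440,240)),('scene',(85,170,225,290))):
    im,d=imaging.grab_frame(n); S=4 if n=='scene' else 3.7
    np.savez('z_%s.npz'%n,im=im,d=d)
    cv2.imwrite('pics/z_%s.png'%n,cv2.resize(im[b[1]:b[3],b[0]:b[2],::-1],None,fx=S,fy=S,interpolation=2))
    cv2.imwrite('pics/zf_%s.png'%n,im[...,::-1])
    C=cloud(n,d); 
    if n=='top':
        Z=C[...,2]; P=C[b[1]:b[3],b[0]:b[2]].reshape(-1,3)
        h=P[(P[:,2]>.028)&(P[:,2]<.075)&(np.abs((P[:,0]-.546)*.945+(P[:,1]+.248)*.327-.05)<.16)]
        u=np.array([.945,.327]); v=np.array([-.327,.945]); q=(h[:,:2]-[.5459,-.2484]); L=q@u; W=q@v
        for lo in range(-40,200,15):
            s=(L*1000>=lo)&(L*1000<lo+15)&(abs(W)<.06)
            if s.sum(): print(lo,s.sum(),(W[s].min()*1000).round(1),(W[s].max()*1000).round(1),'z',(np.median(h[s,2])*1000).round(1))
E
```

```text
19.1 [ 0.2968 -0.0713  0.2176] [ 179.52    1.2  -160.77] [-14.56  -8.98 -25.78  72.46   1.06 -33.79] 0.05986364000339707 [-0.3 -0.1 -0.1]
z axis [ 0.0171  0.0147 -0.9997]
-40 44 -16.7 25.1 z 47.5
-25 60 -26.6 36.3 z 45.3
-10 72 -36.0 44.9 z 46.8
5 50 -27.0 37.3 z 43.6
20 76 -22.1 29.4 z 45.8
35 70 -8.8 16.9 z 45.7
50 67 -8.8 16.8 z 46.3
65 65 -8.6 16.8 z 46.3
80 68 -11.1 16.4 z 48.1
95 57 -8.0 16.2 z 49.4
110 55 -6.5 14.0 z 47.8
125 56 -9.0 13.9 z 47.6
140 66 -9.7 16.1 z 48.0
155 70 -11.3 16.2 z 49.1
170 64 -11.5 16.5 z 50.7
185 14 -7.3 12.7 z 46.8
```

View pics/z_top.png

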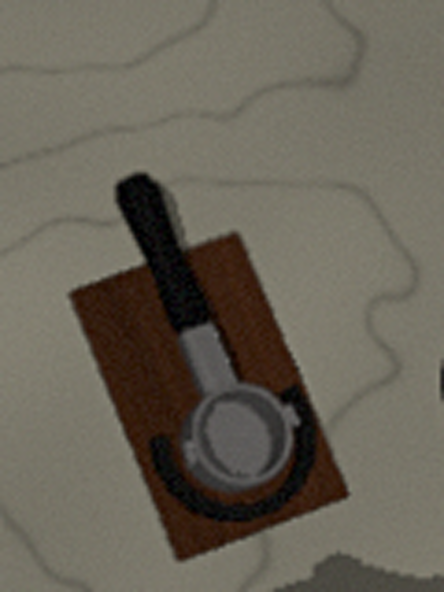

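View pics/z_scene.png

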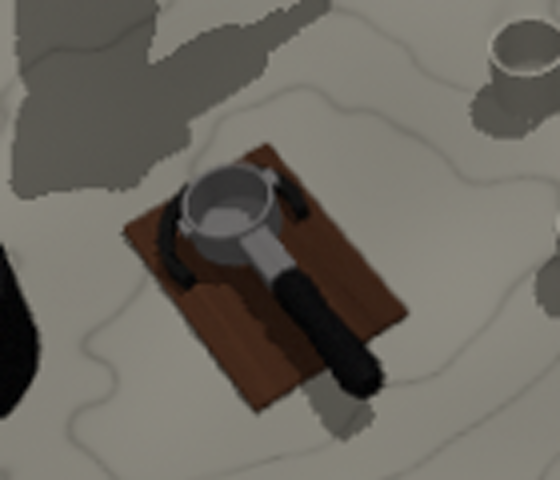

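View pics/zf_scene.png

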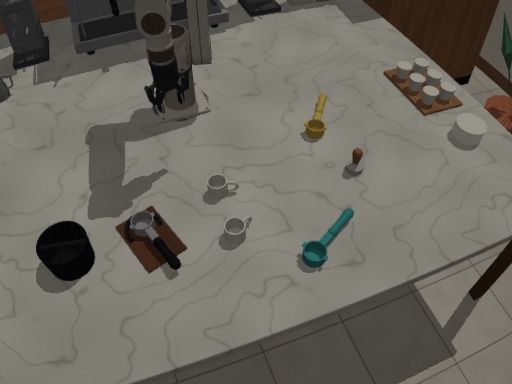

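```bash
python3 -c "
from rig import ticket; print(ticket.sign_off())"
```

```text
the job is handed in; nothing more can be done
None
```

The portafilter (steel, black handle) is turned end for end and set down on the tamping stand. I gripped it by the neck, carried it above the cups, pressed it lightly onto the slab before opening the fingers, and handed the job in at about 19 s.

- **Placing:** both cameras show the basket on the slab inside the collar, with the handle out through the middle of the open side. The top camera's depth puts it about 2–4 mm sideways of the seat centre and under 1° off in direction; the gap between basket and collar is 12 mm.
- **Level:** rim and handle heights are consistent with it lying flat. The rim read 44–47 mm where about 50 was expected, within what I take as depth noise.
- **Everything else:** the cups and look-alikes appear unmoved, judged by eye from the picture. The arm is clear, and the last wrist force reading was about 0 N.

- **Tool tilt:** early on I ran joint 6 to its end, which left a tool tilt of about 2°. I brought it down to about 1.2° at the opposite end of the joint's range. The rest showed as a slight tilt at touchdown; the settled portafilter shows none.
- **Camera disagreement:** the two cameras disagreed by 2–4 mm on the stand's position, so I used a value between them.

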